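# Latch the carving-tool case shut

### The arm

A 6-joint arm with a two-finger parallel gripper is mounted at the origin on the work surface. World frame = base frame: x ahead of the robot, y to its left, z up, the work surface at z = 0. Lengths are in m, angles in rad, forces in N, time in s.
With the tool pointing down it reaches from about 0.225 to 0.875 m from the base axis. Payload 3.4 kg.
Tool frame: the origin (TCP) lies midway between the tips of the shut fingers; the grasp point (between the pads) lies 19 mm behind it (pinch_z is the distance from the TCP to the grasp point, in m); z points along the fingers, y is the line along which they close (so a half turn about z gives the same grasp; the last joint's range is limited). The gripper opens to 85 mm and grips with 20 to 120 N. Pads are 22 mm wide; open, the fingers measure 114 mm over their backs; the gripper's body (76 mm by 85 mm) begins 54 mm behind the grasp point. The pads swing forward as they close: fully open they stand 13 mm farther back than shut.
Start: joints at [-1.458, 0.276, 1.505, -0, 1.361, -0.121], TCP at [0.133, -0.559, 0.231] pointing down, gripper open.
Joint ranges: [-2.89, 2.89], [-0.75, 2.08], [0.22, 2.7], [-1.18, 4.32], [0.11, 2.71], [-2.7, 2.7]. Speed limits (rad/s): [2.57, 2.57, 3.14, 3.14, 3.14, 3.14].

### API

Orientations are given as a unit quaternion [w, x, y, z].
In Python, from rig import get_state, get_image, sign_off, pinch_z gives the robot as it stands.
- The arm moves only by the tool send_rows, never from a script. Its argument "steps" is one flat list of numbers, 5 for each row, row after row: the gripper's target within -1 to 1 (fully open at 1, half-way at 0, shut at -1), then the shift along the tool's x, y, z in cm, then the turn about the tool's z in degrees. In form: [gripper, x, y, z, roll, gripper, x, y, z, roll, ...]. A call has 1 to 12 rows; each row shifts and turns the commanded pose from where the row before left it, along the tool's axes as they then stand; what a row does not reach is not made up. A row lasts 1/10 s, in which the tool goes at most 50 mm and 8.59 degrees, less where a joint would pass 70% of its speed; a pose out of reach is approached as far as the arm can. A call is refused whole if a number of a shift passes 5 or a number of a turn 8.59, either way. A call with a gripper value outside its range is refused whole. The fingers move at their own pace and stop on an object; "newtons" is the grip in N (left out, the last holds). Time passes only in rows, so rows that do not move let the fingers close. It gives the time, the measured TCP pose, the force, the opening and the grip force at its end, in the units of the state.
- get_state(): the state, without advancing time (a new reading comes with each control period).
- get_image(name): name is "scene" or "top" or "wrist"; returns a dict with "color" (420x560x3 uint8, red, green, blue), "mtx" (3x3 intrinsics, pixels), "k1" (the pictures are not rectified: a ray, as slopes to the right and down, at radius r is drawn at 1 + k1 r^2 times it, then the intrinsics apply), "T" (4x4, takes a point from camera to world coordinates); the wrist camera has in their place "mount" (4x4, takes a point from camera to tool coordinates, whose origin is the TCP and whose axes are the flange's). Camera axes: x right, y down, z forward; pixel columns grow to the right and rows downward; lengths in m; the calibration is good to about 2 mm. A picture is of the moment at which its call begins: read the wrist's pose just before it. There is no depth.
- sign_off(): hands the job in; it is judged then, once.
The state is a dict: "clock": time; "qpos": joint angles; "qd": joint speeds; "effort": joint torques, N m; "position": TCP position; "ee_rot": TCP orientation; "contact_force": force on the tool from outside, world axes, zero at the start; "moment": the same for the moment, N m; "width": finger opening in m; "gripper_force": force on a finger pad.
Only numpy, scipy, OpenCV 4.12 (cv2) and the standard library are available. Lean on these libraries where they do the work, as an engineer would, in place of code of your own. Each camera call takes 0.05 s, during which the arm holds its last target. There are 200 camera calls.

### The job

Close the draw latch on top of the carver's tool case: swing the steel bail over so that its middle cross bar drops behind the hook (keeper) on the lid, then push the lever handle over until it snaps flat onto the case and pulls the lid tight. Leave the other things on the table and on the case where they are, and let go of the latch.

Things in the scene. Friction and masses are not known exactly. Their poses are not given: they have to be found in the camera images.
- case: Plywood tool case, fixed, standing on its hinge edge, seam along its top; 300 mm along its x, top 150 mm up. Origin: on the table under the seam, mid-length. z up; y points from body shell (y -125 to 0) across the seam to lid shell (0 to 78 mm). The latch lies on top across the seam at x = 0; its parts swing in the y-z plane. No other thing on the top within 50 mm of x = 0.
- lever_pivot (a point): Axis of the lever on the case body, parallel to the case's x: case frame (0, -20, 166) mm.
- lever (a joint): Lever angle in rad: 0 = shut, the handle flat and pointing to the case's -y; it grows as the handle swings up (1.57 = upright) and on towards the lid, to at most 2.2. It stays where it is left (friction 0.1 N m). It starts at about 0.7 to 1.05, leaning back away from the lid.
- handle_end (a point): Top face of the handle near its end, 80 mm from the lever's axis. The handle is a steel strip 26 mm wide (along x), 6 mm thick; with the lever shut its flat top face is 170 mm above the table over y -92 to -24 mm of the case, and its end, turned up by 8 mm, goes on to y -112 mm.
- bail_pivot (a point): Axis on which the bail hangs on the lever, 25 mm from the lever's axis on the handle's side (8 degrees below the handle's line when shut), so swinging the lever up and over carries it up and towards the lid.
- bail (a joint): Angle of the bail on the lever in rad: 0 when the latch is shut; grows as the bail folds up towards the handle, to 2.87 at most, where a stop holds it. It turns freely. The bail's elevation above the case's +y direction is (bail - lever - 0.09). It starts against the stop, standing up and leaning back a little.
- hook_bar (a point): Middle of the bail's middle cross bar (8 mm thick, along x): the bar that goes behind the keeper; 100 mm from the bail pivot. The bail is a steel wire frame 69 mm wide over two legs that are 7 mm thick with 55 mm free between them.
- finger_bar (a point): Middle of the bail's outer cross bar (round, 10 mm thick, along x, 55 mm free between the legs): the bar to hold. It lies 142 mm out from the bail pivot and 22 mm above the plane of legs and hook bar (above when the bail lies over the lid); 37 mm free between the two bars. Hooked, it overhangs the lid's outer edge.
- keeper (a point): Seat in the keeper, a steel hook on the lid's top, 36 mm wide: the hook bar's centre when hooked and drawn back, 4 mm above the lid. Axes as the case's. Hook wall 17 mm high, its back face 4 mm to -y of here; the lip, 8 to 13 mm above here, reaches 2 mm to +y: bring the bar down 7 mm or more to +y of here, onto the lid (which ends 24 mm to +y); the lever draws it back under the lip.
- lid (a joint): Lid angle in rad about its hinge at the foot of the seam: about 0.05 unlatched (top 8 mm open on a springy gasket), below 0.02 when the latch has drawn it in. Shut, the latch pulls about 40 N at the keeper; closing takes some 5 N at the handle's end.
- sanding_block: Cork block 75 x 45 x 30 mm lying on the case body's top, about 100 mm to the +x side of the latch; leave it.
- wax_tin: Aluminium tin, 60 mm across, 34 mm high, on the case body's top, about 100 mm to the -x side of the latch; leave it.
- cup: Black cup, 110 mm high, on the table; leave it.
- mallet: Wooden mallet, 260 mm long, lying on the table to the right; leave it.
- chisel: Wood-handled chisel, 220 mm long, on the table to the left; leave it.

How it is judged:
By the outcome, as a careful person would: the job done as asked, in the order asked, and still so for the second after the job is handed in, with the robot touching nothing.
It also fails if it takes over 54 s, if anything falls off the work surface, if the arm or the gripper's body presses on something with over 40 N, if the wrist force passes 120 N, or if a joint passes its speed limit or range.

## Working session

There is one attempt and no reset: what is moved stays moved. The work goes in short steps, Python scripts to look and compute and a tool call to move; the robot and the scene stay as the last step left them, time stands still between calls to the robot, and variables do not carry over. Pictures are saved under pics/ and viewed, at most 10 in all, crops included, and the job is handed in when it is done.

Besides the shell and the picture viewer there is one more tool, called after ">>>" as name(argument=value, ...), one argument or row to a line, values as JSON. send_rows: Moves the arm, as the interface text tells. Its arguments: {"type":"object","properties":{"steps":{"type":"array"},"newtons":{"type":"number"}},"required":["steps"]}

```bash
ls; mkdir -p pics; cat > h.py <<'E'
import numpy as np, cv2
from rig import *
from scipy.spatial.transform import Rotation as R
def q2R(q): return R.from_quat([q[1],q[2],q[3],q[0]]).as_matrix()
def save(n,f):
    s=get_state(); im=get_image(n); cv2.imwrite('pics/'+f,im['color'][:,:,::-1])
    if n=='wrist':
        T=np.eye(4); T[:3,:3]=q2R(s['ee_rot']); T[:3,3]=s['position']; im['T']=T@im['mount']
    np.save('pics/'+f+'.npy',im,allow_pickle=True); return im
def load(f): return np.load('pics/'+f+'.npy',allow_pickle=True).item()
def ray(im,u,v):
    K=im['mtx'];k=im['k1'];d=np.array([(u-K[0,2])/K[0,0],(v-K[1,2])/K[1,1]]);s=d.copy()
    for _ in range(20): s=d/(1+k*(s@s))
    T=im['T'];r=T[:3,:3]@np.array([s[0],s[1],1]);return T[:3,3],r/np.linalg.norm(r)
def onz(im,u,v,z):
    o,r=ray(im,u,v);return o+r*(z-o[2])/r[2]
def tri(*a):
    A=np.zeros((3,3));b=np.zeros(3);L=[ray(*x) for x in a]
    for o,r in L:
        P=np.eye(3)-np.outer(r,r);A+=P;b+=P@o
    p=np.linalg.solve(A,b);return p,[round(1000*np.linalg.norm((np.eye(3)-np.outer(r,r))@(p-o)),1) for o,r in L]
def proj(im,p):
    T=im['T'];c=T[:3,:3].T@(np.array(p)-T[:3,3]);s=c[:2]/c[2];s=s*(1+im['k1']*(s@s));K=im['mtx'];return [K[0,0]*s[0]+K[0,2],K[1,1]*s[1]+K[1,2]]
E
python3 - <<'E'
from h import *
for n in('scene','top'):
    im=save(n,n+'0.png');print(n,im['T'].round(3).tolist(),im['mtx'].tolist(),im['k1'])
a=cv2.imread('pics/scene0.png');b=cv2.imread('pics/top0.png')
print(get_state())
E
```

```text
pics
scene [[0.831, 0.46, -0.313, 0.985], [0.556, -0.702, 0.444, -0.562], [-0.015, -0.543, -0.84, 1.295], [0.0, 0.0, 0.0, 1.0]] [[534.4802040262683, 0.0, 282.3200235853225], [0.0, 534.4802040262683, 210.15736603756784], [0.0, 0.0, 1.0]] -0.12059748931568967
top [[0.069, -0.978, 0.198, 0.352], [-0.998, -0.067, 0.019, 0.031], [-0.005, -0.199, -0.98, 1.179], [0.0, 0.0, 0.0, 1.0]] [[472.74899102060147, 0.0, 281.5117873171932], [0.0, 472.74899102060147, 200.68190074501922], [0.0, 0.0, 1.0]] -0.09667204870741734
{'clock': 0.1, 'qpos': array([-1.45802385e+00,  2.76521057e-01,  1.50600872e+00, -1.65456484e-05,
        1.36065161e+00, -1.20987642e-01]), 'qd': array([ 0.00074594, -0.00093175, -0.00330041, -0.00050213,  0.00124581,
        0.00025323]), 'effort': array([ 1.05165054e-03, -4.17701018e+01, -2.46404564e+01, -1.80082120e-04,
        5.80557593e-03,  1.05473569e-05]), 'position': array([ 0.13313553, -0.5589063 ,  0.23053141]), 'ee_rot': array([-7.94394848e-04,  9.93176783e-01,  1.16615809e-01, -4.82646214e-06]), 'contact_force': array([-0.63779146, -0.18806207, -0.43861675]), 'moment': array([-0.05588856, -0.03379705, -0.00725322]), 'gripper_force': 0.0, 'width': 0.08544914225382719}
```

View pics/scene0.png

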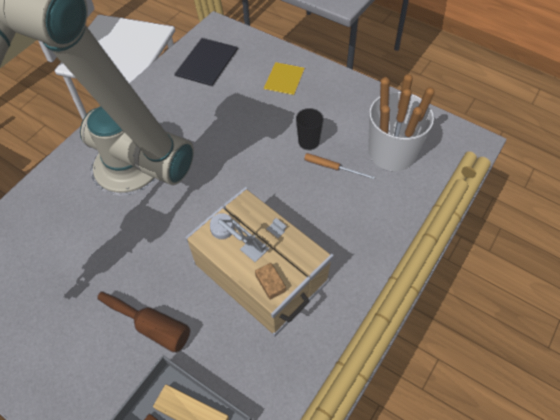

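View pics/top0.png

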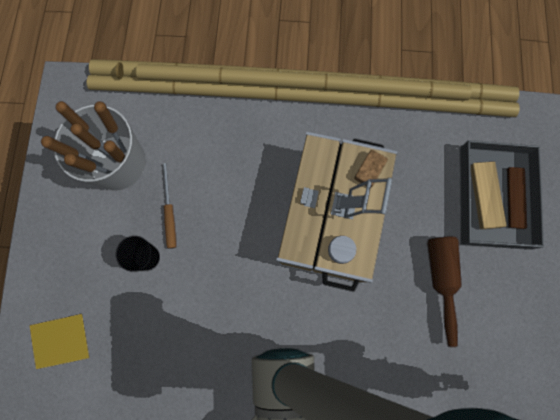

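The scene shows the case near the image centre: keeper at about (278,227) in the scene view and (306,196) in the top view, bail to the right of it in the top view. I'll take enlarged crops.

```bash
python3 - <<'E'
import cv2,numpy as np
a=cv2.imread('pics/scene0.png')[180:330,180:340];b=cv2.imread('pics/top0.png')[125:285,270:410]
a=cv2.resize(a,(400,375),interpolation=cv2.INTER_CUBIC)
a=cv2.resize(cv2.imread('pics/scene0.png')[180:330,180:340],None,fx=2.45,fy=2.45,interpolation=3)
b=cv2.resize(b,None,fx=2.8,fy=2.8,interpolation=3)
c=np.zeros((460,790,3),np.uint8);c[:a.shape[0],:a.shape[1]]=a;c[:b.shape[0],395:395+b.shape[1]]=b
cv2.imwrite('pics/c.png',c)
E
```

```text
(no output)
```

View pics/c.png

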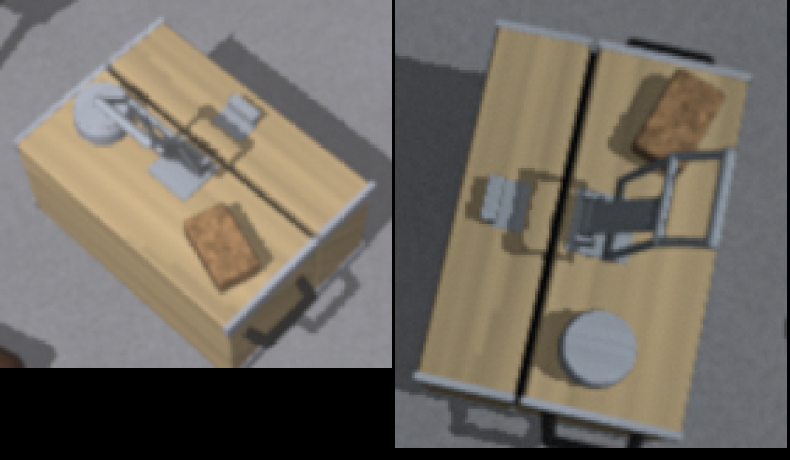

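The crops show, in the top crop, seam ends at (593,45) and (520,402), the finger bar at (722,198) and the keeper at (490-505,203). The bail stands up and leans back over the body.

```bash
python3 - <<'E'
from h import *
t=load('top0.png');s=load('scene0.png')
T=lambda x,y:(t,270+(x-395)/2.8,125+y/2.8); S=lambda x,y:(s,180+x/2.45,180+y/2.45)
for n,c in dict(s1=(596,45),s0=(522,402),b1=(749,76),b0=(681,437),l1=(497,22),l0=(415,377)).items(): print(n,onz(*T(*c),.15).round(4))
print('corner b1',tri(T(749,76),S(230,330)));print('l1',tri(T(497,22),S(373,185)));print('b0',tri(T(681,437),S(18,145)));print('l0',tri(T(415,377),S(160,22)))
s1=onz(*T(596,45),.15);s0=onz(*T(522,402),.15);b1=onz(*T(749,76),.15);b0=onz(*T(681,437),.15)
l1=onz(*T(497,22),.15);l0=onz(*T(415,377),.15)
for a,b in((s1,s0),(b1,b0),(l1,l0)): print(np.linalg.norm(a-b),np.degrees(np.arctan2(*(a-b)[[1,0]])))
print(np.linalg.norm(s1-b1))
for z in(.15,.165):print('keeper',onz(*T(503,203),z))
for z in(.25,.27,.28,.3): print('fb',z,onz(*T(722,198),z))
print('fb tri?',tri(T(722,198),S(112,100)))
E
```

```text
s1 [ 0.708  -0.0772  0.15  ]
s0 [ 0.4155 -0.0329  0.15  ]
b1 [ 0.6906 -0.2032  0.15  ]
b0 [ 0.3967 -0.1569  0.15  ]
l1 [0.7221 0.0045 0.15  ]
l0 [0.4291 0.0509 0.15  ]
corner b1 (array([ 0.69561103, -0.20235091,  0.14243258]), [np.float64(3.6), np.float64(3.6)])
l1 (array([0.7281007 , 0.00576376, 0.13767766]), [np.float64(2.1), np.float64(2.1)])
b0 (array([ 0.40018599, -0.15579326,  0.13902002]), [np.float64(4.3), np.float64(4.3)])
l0 (array([0.4315654 , 0.05258688, 0.1340988 ]), [np.float64(1.8), np.float64(1.8)])
0.29585685089668473 -8.622073684004825
0.29749871243262743 -8.946779492799676
0.29665867889409264 -8.99526199015193
0.12714147936316614
keeper [ 0.5712842  -0.00902033  0.15      ]
keeper [ 0.56809131 -0.00843588  0.165     ]
fb 0.25 [ 0.5644982  -0.16250411  0.25      ]
fb 0.27 [ 0.55992886 -0.15833683  0.27      ]
fb 0.28 [ 0.55764419 -0.1562532   0.28      ]
fb 0.3 [ 0.55307486 -0.15208592  0.3       ]
fb tri? (array([ 0.54400069, -0.14399861,  0.33930059]), [np.float64(0.1), np.float64(0.1)])
```

>>> send_rows(
  steps=[1,0,0,-4,7.4,1,0,0,-4,7.4,1,0,0,-4,7.5,1,0,0,-4,0,1,0,0,-4,0,1,2.9,-3.9,0,0,1,2.9,-3.9,0,0,1,2.9,-3.9,0,0,1,2.9,-3.9,0,0,1,2.9,-3.9,0,0,1,2.9,-3.9,0,0,1,2.9,-3.9,0,0],
)

```text
clock: 1.3
position: [0.377, -0.3194, 0.431]
ee_rot: [-0.0, 0.997, -0.078, -0.0]
contact_force: [1.3, -0.9, -0.0]
width: 0.0853
gripper_force: 0.0
```

>>> send_rows(
  steps=[1,2.9,-3.9,0,0,1,2.9,-3.9,0,0,1,2.9,-3.9,0,0,1,0,0,0,0,1,0,0,0,0],
)

```text
clock: 1.8
position: [0.4804, -0.2182, 0.4306]
ee_rot: [0.0, 0.997, -0.076, -0.001]
contact_force: [-0.7, -0.7, -0.0]
width: 0.0849
gripper_force: 0.0
```

```bash
python3 - <<'E'
from h import *
im=save('wrist','w1.png');print(im['mount'].round(3).tolist(),im['mtx'][0],im['k1']);s=get_state();print(s['position'],s['ee_rot'],s['clock'],pinch_z)
save('scene','s1.png')
E
```

```text
[[-0.001, -0.953, -0.302, 0.077], [1.0, -0.001, -0.0, -0.001], [0.0, -0.302, 0.953, -0.143], [0.0, 0.0, 0.0, 1.0]] [305.80439747   0.         282.31059684] -0.027648414600459574
[ 0.4797513  -0.21905281  0.43084192] [ 2.00078070e-04  9.97002230e-01 -7.73690241e-02 -7.40351298e-04] 1.85 0.0187
```

View pics/w1.png

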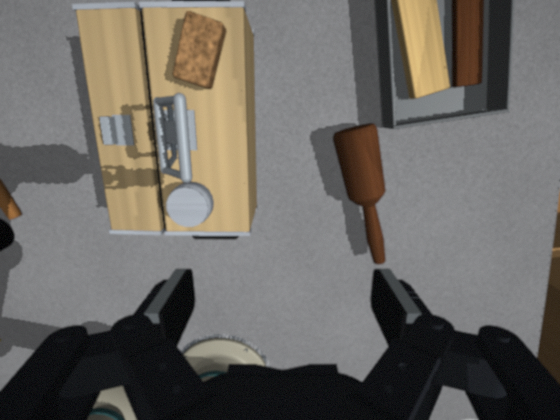

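The wrist view shows the finger bar from (180,97) to (186,178), centre about (183,137), with the keeper at (115,129).

```bash
python3 - <<'E'
from h import *
t=load('top0.png');w=load('w1.png')
T=lambda x,y:(t,270+(x-395)/2.8,125+y/2.8)
O=np.array([.5625,-.056]);a=np.radians(-8.9);M=np.array([[np.cos(a),np.sin(a)],[-np.sin(a),np.cos(a)]])
def c(r):p,e=r;print('world',p.round(4),'case',(M@(p[:2]-O)).round(4),e)
c(tri(T(733,154),(w,180,96)));c(tri(T(716,242),(w,186,180)));c(tri(T(723,198),(w,183,137)))
c(tri(T(503,203),(w,115,129)))
c(tri(T(596,45),(w,142,5)));c(tri(T(522,402),(w,163,233)))
c(tri(T(749,76),(w,244,5)));c(tri(T(681,437),(w,248,234)))
c(tri(T(497,22),(w,78,6)));c(tri(T(415,377),(w,112,233)))
E
```

```text
world [ 0.5813 -0.1538  0.321 ] case [ 0.0337 -0.0937] [np.float64(2.4), np.float64(2.4)]
world [ 0.5182 -0.1433  0.3248] case [-0.0303 -0.0931] [np.float64(0.8), np.float64(0.8)]
world [ 0.5509 -0.148   0.3187] case [ 0.0028 -0.0927] [np.float64(2.2), np.float64(2.2)]
world [ 0.5726 -0.0081  0.1561] case [0.0025 0.0489] [np.float64(2.6), np.float64(2.6)]
world [ 0.7124 -0.0782  0.1419] case [0.1516 0.0012] [np.float64(1.5), np.float64(1.5)]
world [ 0.4179 -0.031   0.1521] case [-0.1468  0.0023] [np.float64(3.0), np.float64(3.0)]
world [ 0.6908 -0.2032  0.1498] case [ 0.1495 -0.1256] [np.float64(0.1), np.float64(0.1)]
world [ 0.398  -0.1551  0.1516] case [-0.1472 -0.1233] [np.float64(2.0), np.float64(2.0)]
world [0.7278 0.0041 0.1371] case [0.154 0.085] [np.float64(0.9), np.float64(0.9)]
world [0.4297 0.0511 0.1452] case [-0.1478  0.0853] [np.float64(0.2), np.float64(0.2)]
```

>>> send_rows(
  steps=[1,1.95,-2.7,0,0,1,1.95,-2.7,0,0,1,1.95,-2.7,0,0,1,0,0,0,0,0.3,0,0,3.25,0,0.3,0,0,3.25,0,0.3,0,0,3.25,0,0.3,0,0,3.25,0,0.3,0,0,0,0,0.3,0,0,0,0],
  newtons=25,
)

```text
clock: 2.9
position: [0.5497, -0.1495, 0.3019]
ee_rot: [0.0, 0.997, -0.079, -0.0]
contact_force: [0.3, -1.0, 0.5]
width: 0.0554
gripper_force: 0.0
```

```bash
python3 - <<'E'
from h import *
save('wrist','w2.png');save('scene','s2.png');print(get_state()['position'],get_state()['contact_force'])
a=cv2.imread('pics/w2.png')[40:400,60:500];b=cv2.resize(cv2.imread('pics/s2.png')[170:310,180:320],None,fx=2.5,fy=2.5,interpolation=3)
c=np.zeros((360,800,3),np.uint8);c[:,:440]=a;c[:350,445:795]=b;cv2.imwrite('pics/c2.png',c)
E
```

```text
[ 0.55113502 -0.14938429  0.30371452] [0.22493066 0.20389307 0.74630696]
```

View pics/c2.png

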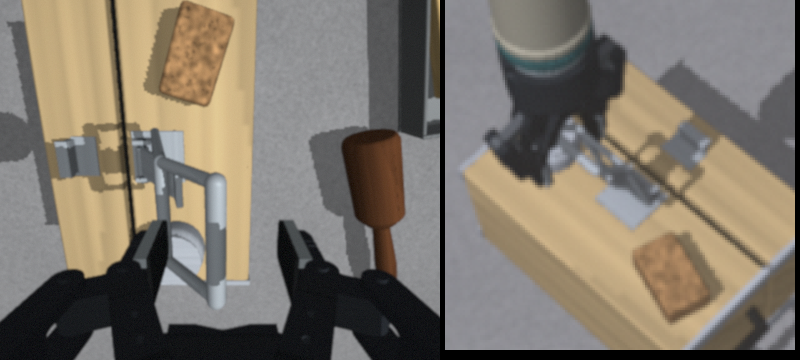

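The bar (crop x≈216) lies midway between the fingers (crop x≈150 and 290). I'll close on it.

>>> send_rows(
  steps=[-0.4,0,0,0,0,-0.7,0,0,0,0,-1,0,0,0,0,-1,0,0,0,0,-1,0,0,0,0,-1,0,0,0,0,-1,0,0,0,0],
  newtons=25,
)

```text
clock: 3.7
position: [0.5507, -0.1484, 0.3018]
ee_rot: [0.001, 0.997, -0.078, 0.001]
contact_force: [0.3, -2.0, 3.4]
width: 0.0088
gripper_force: 24.6
```

```bash
cat > plan.py <<'E'
from h import *
def fk(L,e):
    p=np.array([-20,166])+25*np.array([-np.cos(L-.14),np.sin(L-.14)])
    d=np.array([np.cos(e),np.sin(e)]);n=np.array([-d[1],d[0]]);return p+142*d+22*n, p+100*d
if __name__=='__main__':
    from scipy.optimize import fsolve
    print('L0',[ (L,fk(L,2.87-L-.09)[0].round(1)) for L in(.9,.95,1,1.05)])
    ks=np.linspace(0,1,25)
    # lever kept, then drawn forward
    e0=2.87-.97-.09
    prev=fk(.97,e0)[0]
    for k in ks:
        L=.97+(1.88-.97)*min(1,k/.8); e=e0+(-.385-e0)*k
        f,h=fk(L,e);print(round(k,2),round(L,2),round(e,2),f.round(1),h.round(1),'d',(f-prev).round(1));prev=f
E
python3 plan.py
```

```text
L0 [(0.9, array([-102.3,  311.8])), (0.95, array([-94.9, 315.7])), (1, array([-87.3, 319.3])), (1.05, array([-79.6, 322.5]))]
0.0 0.97 1.81 [-91.9 317.2] [-60.6 281.6] d [0. 0.]
0.04 1.02 1.72 [-78.6 322.4] [-50.7 284.1] d [13.2  5.2]
0.08 1.06 1.63 [-65.  326.5] [-40.7 285.8] d [13.6  4.1]
0.12 1.11 1.54 [-51.1 329.3] [-30.6 286.6] d [13.9  2.8]
0.17 1.16 1.44 [-37.  330.9] [-20.5 286.5] d [14.1  1.6]
0.21 1.21 1.35 [-22.8 331.3] [-10.4 285.5] d [14.2  0.4]
0.25 1.25 1.26 [ -8.7 330.4] [ -0.6 283.7] d [14.1 -0.9]
0.29 1.3 1.17 [  5.2 328.3] [  9.1 281. ] d [13.9 -2.1]
0.33 1.35 1.08 [ 18.9 324.9] [ 18.4 277.5] d [13.7 -3.3]
0.38 1.4 0.99 [ 32.2 320.4] [ 27.4 273.2] d [13.3 -4.5]
0.42 1.44 0.9 [ 45.  314.7] [ 35.9 268.2] d [12.8 -5.7]
0.46 1.49 0.8 [ 57.2 307.9] [ 43.9 262.4] d [12.2 -6.8]
0.5 1.54 0.71 [ 68.8 300.1] [ 51.4 256. ] d [11.5 -7.8]
0.54 1.59 0.62 [ 79.6 291.3] [ 58.2 249. ] d [10.8 -8.8]
0.58 1.63 0.53 [ 89.5 281.6] [ 64.4 241.4] d [ 9.9 -9.7]
0.62 1.68 0.44 [ 98.5 271.2] [ 69.8 233.4] d [  9.  -10.5]
0.67 1.73 0.35 [106.5 259.9] [ 74.5 225. ] d [  8.  -11.2]
0.71 1.78 0.26 [113.5 248.1] [ 78.4 216.2] d [  7.  -11.9]
0.75 1.82 0.16 [119.3 235.7] [ 81.5 207.1] d [  5.8 -12.4]
0.79 1.87 0.07 [124.  222.9] [ 83.7 197.9] d [  4.7 -12.8]
0.83 1.88 -0.02 [126.6 209.9] [ 84.2 188.7] d [  2.6 -13. ]
0.88 1.88 -0.11 [127.8 196.8] [ 83.6 179.6] d [  1.2 -13.1]
0.92 1.88 -0.2 [127.7 183.7] [ 82.2 170.6] d [ -0.  -13.1]
0.96 1.88 -0.29 [126.5 170.6] [ 79.9 161.7] d [ -1.2 -13.1]
1.0 1.88 -0.39 [124.1 157.7] [ 76.9 153.1] d [ -2.4 -12.9]
```

>>> send_rows(
  steps=[-1,0,-1.32,-0.5,0,-1,0,-1.36,-0.4,0,-1,0,-1.39,-0.28,0,-1,0,-1.41,-0.16,0,-1,0,-1.42,-0.04,0,-1,0,-1.41,0.09,0,-1,0,-1.39,0.21,0,-1,0,-1.37,0.33,0,-1,0,-1.33,0.45,0,-1,0,-1.28,0.57,0,-1,0,-1.22,0.68,0,-1,0,-1.15,0.78,0],
)

```text
clock: 4.9
position: [0.5757, 0.0106, 0.2834]
ee_rot: [0.001, 0.997, -0.078, 0.0]
contact_force: [3.3, -4.8, -3.0]
width: 0.0088
gripper_force: 24.4
```

```bash
python3 - <<'E'
from h import *
save('wrist','w3.png');save('scene','s3.png');s=get_state();print(s['position'],s['contact_force'],s['width'])
a=cv2.imread('pics/w3.png')[40:400,60:500];b=cv2.resize(cv2.imread('pics/s3.png')[150:290,190:330],None,fx=2.5,fy=2.5,interpolation=3)
c=np.zeros((360,800,3),np.uint8);c[:,:440]=a;c[:350,445:795]=b;cv2.imwrite('pics/c3.png',c)
E
```

```text
[0.57591193 0.01202152 0.28270662] [ 4.20998934 -2.64801798 -2.58221996] 0.008857035380577506
```

View pics/c3.png

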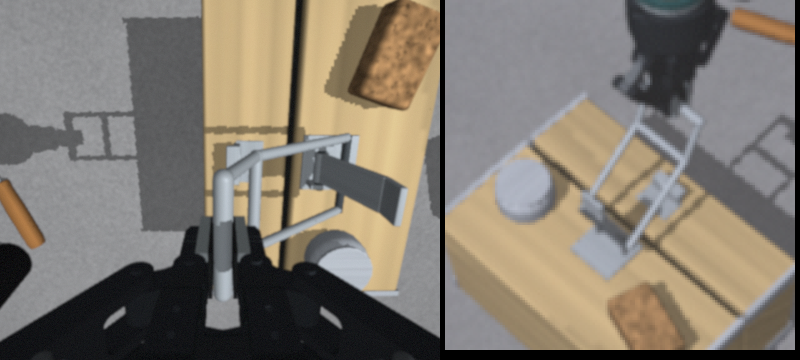

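The bail is held and swinging over the lid as planned, and the handle still leans back. I'll continue the arc.

>>> send_rows(
  steps=[-1,0,-1.08,0.88,0,-1,0,-0.99,0.97,0,-1,0,-0.9,1.05,0,-1,0,-0.8,1.12,0,-1,0,-0.7,1.19,0,-1,0,-0.58,1.24,0,-1,0,-0.47,1.28,0,-1,0,-0.26,1.3,0,-1,0,-0.12,1.3,0,-1,0,0,0,0],
)

```text
clock: 6.0
position: [0.5851, 0.0689, 0.1796]
ee_rot: [0.001, 0.997, -0.077, 0.001]
contact_force: [3.9, -4.5, 0.7]
width: 0.0084
gripper_force: 24.4
```

```bash
python3 - <<'E'
from h import *
save('wrist','w4.png');save('scene','s4.png');s=get_state();print(s['position'],s['contact_force'],s['width'])
a=cv2.imread('pics/w4.png')[40:400,60:500];b=cv2.resize(cv2.imread('pics/s4.png')[150:290,190:330],None,fx=2.5,fy=2.5,interpolation=3)
c=np.zeros((360,800,3),np.uint8);c[:,:440]=a;c[:350,445:795]=b;cv2.imwrite('pics/c4.png',c)
E
```

```text
[0.58513852 0.06887839 0.18078726] [ 2.66338415 -2.99768997  0.90526998] 0.008590202180647525
```

View pics/c4.png

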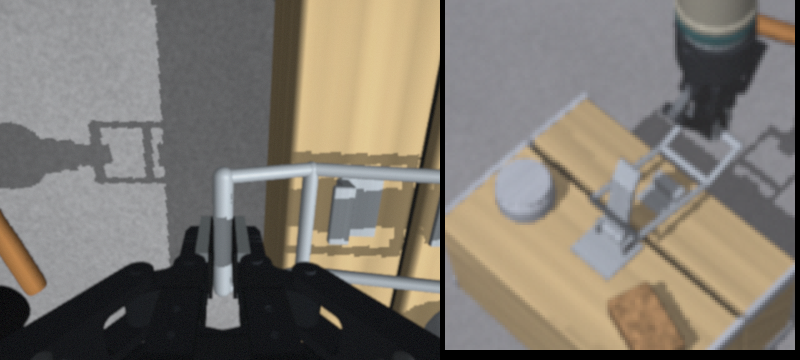

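>>> send_rows(
  steps=[-1,0,0.0,1.31,0,-1,0,0.15,1.31,0,-1,0,0.3,1.0,0,-1,0,0.1,0.3,0,-1,0,0,0,0],
)

```text
clock: 6.6
position: [0.5853, 0.0682, 0.1459]
ee_rot: [-0.005, 0.997, -0.079, 0.003]
contact_force: [-0.9, 8.2, 23.6]
width: 0.0086
gripper_force: 27.1
```

>>> send_rows(
  steps=[-1,0,0.1,0.3,0,-1,0,0,0,0,-1,0,0,0,0],
)

```text
clock: 6.9
position: [0.5859, 0.0681, 0.1443]
ee_rot: [-0.006, 0.997, -0.078, 0.004]
contact_force: [-3.0, 8.9, 30.0]
width: 0.0087
gripper_force: 28.4
```

```bash
python3 - <<'E'
from h import *
save('wrist','w5.png');save('scene','s5.png');s=get_state();print(s['position'],s['contact_force'],s['width'])
a=cv2.imread('pics/w5.png')[40:400,60:500];b=cv2.resize(cv2.imread('pics/s5.png')[150:290,190:330],None,fx=2.5,fy=2.5,interpolation=3)
c=np.zeros((360,800,3),np.uint8);c[:,:440]=a;c[:350,445:795]=b;cv2.imwrite('pics/c5.png',c)
E
```

```text
[0.58590056 0.06813328 0.14437205] [-1.75996649 10.11887322 30.30194268] 0.009236409828801966
```

View pics/c5.png

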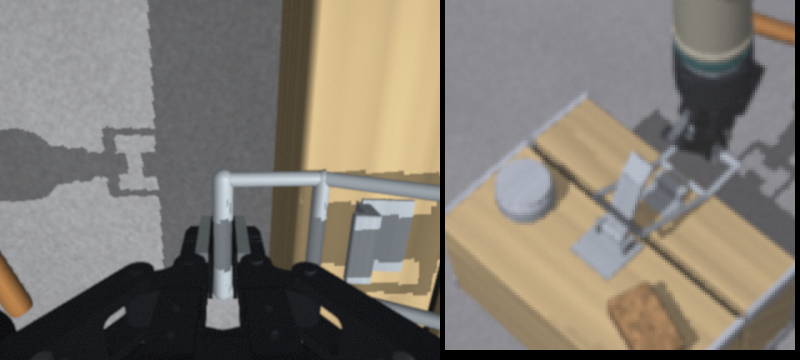

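```bash
python3 - <<'E'
from h import *
w=load('w5.png');O=np.array([.564,-.056]);a=np.radians(-8.9);M=np.array([[np.cos(a),np.sin(a)],[-np.sin(a),np.cos(a)]])
for y,z in((86,146),(86,140),(79,150),(79,156),(72,150),(64,160),(62,164),(126,163)):
  for x in (0,25):
    p=M.T@np.array([x/1000,y/1000])+O;print(y,z,x,(np.array(proj(w,[*p,z/1000]))-[60,40]).round(0))
print(R.from_quat(np.roll(get_state()['ee_rot'],-1)).as_euler('xyz',degrees=True))
b=cv2.resize(cv2.imread('pics/w5.png')[200:330,270:500],None,fx=3.4,fy=3.4,interpolation=3);cv2.imwrite('pics/c6.png',b)
E
```

```text
86 146 0 [301. 236.]
86 146 25 [305. 191.]
86 140 0 [298. 231.]
86 140 25 [302. 187.]
79 150 0 [316. 240.]
79 150 25 [321. 194.]
79 156 0 [320. 246.]
79 156 25 [325. 199.]
72 150 0 [330. 240.]
72 150 25 [336. 194.]
64 160 0 [354. 251.]
64 160 25 [361. 202.]
62 164 0 [361. 255.]
62 164 25 [369. 206.]
126 163 0 [223. 254.]
126 163 25 [223. 205.]
[-179.30862646   -0.4518788    -9.00586936]
```

View pics/c6.png

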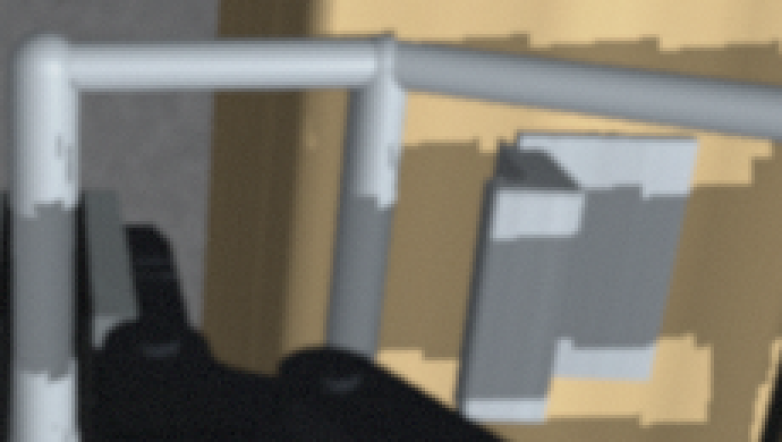

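The hook bar lies on the lid about 15 mm to +y of the keeper lip and inside the lid edge. I'll ease off, draw it back a little, open slightly and lift.

>>> send_rows(
  steps=[-1,0,0.3,-0.3,0,-1,0,0.3,-0.2,0,-1,0,0.2,0,0,-1,0,0,0,0],
)

```text
clock: 7.4
position: [0.5852, 0.0631, 0.1465]
ee_rot: [-0.009, 0.997, -0.079, 0.004]
contact_force: [3.4, 16.0, 14.9]
width: 0.0084
gripper_force: 27.2
```

>>> send_rows(
  steps=[-0.4,0,0,0,0,-0.4,0,0,0,0,-0.4,0,0,0,0,-0.4,0,0,-1,0,-0.4,0,0,-2,0,-0.4,0,0,-4,0,-0.4,0,0,-4,0,-0.4,0,0,-4,0,-0.4,0,0,0,0],
)

```text
clock: 8.3
position: [0.5847, 0.0534, 0.3]
ee_rot: [0.001, 0.997, -0.078, 0.006]
contact_force: [0.6, -0.3, 0.1]
width: 0.0258
gripper_force: 0.0
```

```bash
python3 - <<'E'
from h import *
save('wrist','w6.png');save('scene','s6.png');save('top','t6.png');s=get_state();print(s['position'],s['contact_force'],s['width'],s['clock'])
a=cv2.resize(cv2.imread('pics/w6.png')[10:290,200:500],None,fx=1.3,fy=1.3);b=cv2.resize(cv2.imread('pics/s6.png')[170:290,200:340],None,fx=2.8,fy=2.8,interpolation=3)
c=np.zeros((370,795,3),np.uint8);c[:a.shape[0],:a.shape[1]]=a;c[:b.shape[0],400:400+b.shape[1]]=b;cv2.imwrite('pics/c7.png',c)
E
```

```text
[0.58145265 0.05380368 0.2929723 ] [-0.74135313  0.69935118 -0.35377027] 0.025563101579031987 8.45
```

View pics/c7.png

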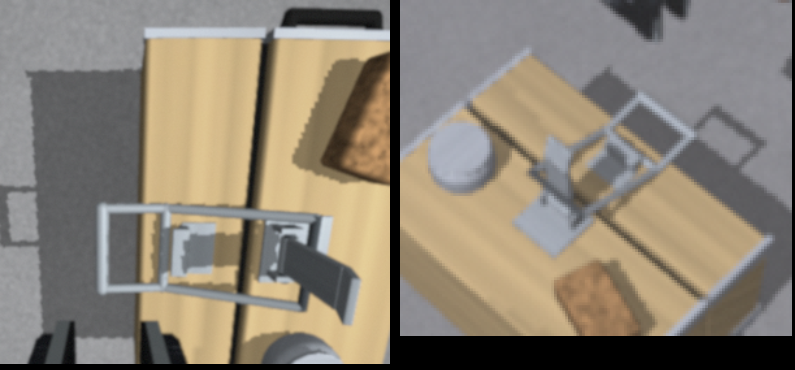

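The bail is released and lies with its hook bar just outside the keeper. The handle is standing up, with its end at about (350,298) in the left crop and (560,145) in the right crop. I'll triangulate the handle end and work out the tool path.

```bash
python3 - <<'E'
from h import *
w=load('w6.png');s=load('s6.png');O=np.array([.564,-.056]);a=np.radians(-8.9);M=np.array([[np.cos(a),np.sin(a)],[-np.sin(a),np.cos(a)]])
p,e=tri((w,200+350/1.3,10+298/1.3),(s,200+158/2.8,170+143/2.8));print(p,M@(p[:2]-O),e)
# bail bars seen in w6: on planes
for n,u,v,z in(('finger',102,250,.162),('hook',163,248,.152)): q=onz(w,200+u/1.3,10+v/1.3,z);print(n,M@(q[:2]-O))
for L in(1.4,1.5,1.6,1.7,1.8,1.9): 
  d=np.array([-np.cos(L),np.sin(L)]);n=np.array([np.sin(L),np.cos(L)]);t=np.array([-20,166])+92*d+8*n
  q=M.T@np.array([0,t[0]/1000])+O;print(L,t.round(1),[(round((x[0]-ox)*f),round((x[1]-oy)*f)) for x,ox,oy,f in((proj(w,[*q,t[1]/1000]),200,10,1.3),(proj(s,[*q,t[1]/1000]),200-400/2.8,170,2.8))])
st=get_state();print(st['position'],M@(np.array(st['position'][:2])-O),st['ee_rot'],st['clock'])
E
```

```text
[ 0.56471801 -0.06924573  0.25547784] [ 0.00275862 -0.01297516] [np.float64(0.1), np.float64(0.1)]
finger [0.00355124 0.11561727]
hook [0.0023995  0.06948354]
1.4 [-27.8 258. ] [(380, 305), (543, 151)]
1.5 [-18.5 258.3] [(363, 305), (551, 144)]
1.6 [ -9.3 257.7] [(345, 305), (559, 137)]
1.7 [-2.000e-01  2.562e+02] [(326, 304), (566, 131)]
1.8 [  8.7 253.8] [(306, 302), (574, 126)]
1.9 [ 17.3 250.5] [(287, 300), (581, 121)]
[0.58145265 0.05380368 0.2929723 ] [0.00025475 0.11118173] [ 5.54828175e-04  9.96958077e-01 -7.79341551e-02 -7.43498176e-04] 8.45
```

>>> send_rows(
  steps=[-1,0.1,2.28,0,0,-1,0.1,2.28,0,0,-1,0,2.28,0,0,-1,0,2.28,0,0,-1,0,0,0,0,-1,0,0,2,0,-1,0,0,2,0,-1,0,0,2,0,-1,0,0,0,0,-1,0,0,0,0],
)

```text
clock: 9.45
position: [0.5695, -0.0354, 0.2327]
ee_rot: [-0.0, 0.997, -0.077, -0.001]
contact_force: [-0.5, -0.8, 1.1]
width: 0.0
gripper_force: 0.0
```

```bash
cat > st.py <<'E'
from h import *
O=np.array([.564,-.056]);a=np.radians(-8.9);M=np.array([[np.cos(a),np.sin(a)],[-np.sin(a),np.cos(a)]])
s=get_state();print('case',(M@(s['position'][:2]-O)*1000).round(1),(s['position'][2]*1000).round(1),s['contact_force'].round(1),s['width'],s['clock'])
E
python3 st.py
```

```text
case [ 2.3 21.2] 232.7 [-0.5 -0.8  1.1] 3.315538875071642e-05 9.45
```

>>> send_rows(
  steps=[-1,0,0.85,0,0,-1,0,0.85,0.05,0,-1,0,0.85,0.05,0,-1,0,0.55,0.05,0,-1,0,0.55,0.1,0,-1,0,0.65,0.15,0,-1,0,0.65,0.2,0,-1,0,0,0,0],
)

```text
clock: 10.25
position: [0.5619, -0.0858, 0.227]
ee_rot: [0.0, 0.997, -0.078, -0.0]
contact_force: [0.9, 1.0, -0.9]
width: 0.0001
gripper_force: 0.0
```

```bash
python3 st.py
```

```text
case [  2.6 -29.8] 227.0 [ 0.9  1.  -0.9] 8.486986833986414e-05 10.25
```

>>> send_rows(
  steps=[-1,0,0.5,0.2,0,-1,0,0.5,0.2,0,-1,0,0.55,0.37,0,-1,0,0.5,0.38,0,-1,0,0.45,0.45,0,-1,0,0.45,0.5,0,-1,0,0,0,0],
)

```text
clock: 10.95
position: [0.5576, -0.1154, 0.2064]
ee_rot: [0.001, 0.997, -0.078, 0.0]
contact_force: [-0.4, 0.1, 2.8]
width: 0.0001
gripper_force: 0.6
```

```bash
python3 st.py
```

```text
case [  2.9 -59.7] 206.4 [-0.4  0.1  2.8] 6.0117567269791396e-05 10.95
```

Contact is confirmed, with about 3 N upward. I'll push on down to flat.

>>> send_rows(
  steps=[-1,0,0.35,0.55,0,-1,0,0.35,0.55,0,-1,0,0.25,0.6,0,-1,0,0.2,0.6,0,-1,0,0.1,0.6,0,-1,0,0.1,0.7,0,-1,0,0,0.3,0,-1,0,0,0,0],
)

```text
clock: 11.75
position: [0.5554, -0.127, 0.1699]
ee_rot: [0.0, 0.997, -0.077, 0.0]
contact_force: [-4.4, 1.1, 16.1]
width: -0.0
gripper_force: 7.9
```

```bash
python3 st.py
```

```text
case [  2.5 -71.5] 169.9 [-4.4  1.1 16.1] -4.3647772299386036e-06 11.75
```

>>> send_rows(
  steps=[-1,0,0,0.2,0,-1,0,0,0,0,-1,0,-0.1,-2,0,-1,0,0,-4,0,-1,0,0,-4,0,-1,0,0,-4,0,-1,-3,0,-4,0,-1,-4,0,0,0,-1,-4,0,0,0,-1,-4,0,0,0,-1,0,0,0,0,-1,0,0,0,0],
)

```text
clock: 12.95
position: [0.4073, -0.1028, 0.3455]
ee_rot: [0.0, 0.997, -0.078, 0.001]
contact_force: [1.1, 0.0, -0.5]
width: -0.0001
gripper_force: 0.0
```

```bash
python3 st.py; python3 - <<'E'
from h import *
t0=load('t6.png');t=save('top','t8.png');w=save('wrist','w8.png')
O=np.array([.564,-.056]);a=np.radians(-8.9);M=np.array([[np.cos(a),np.sin(a)],[-np.sin(a),np.cos(a)]])
# sample along case y on plane z=.15 at given case x: brightness profile (lid edge, seam)
for n,im in(('before',t0),('after',t)):
  for x in(.06,-.045,0):
    ys=np.arange(-.12,.135,.004 if x==0 else .003);row=[]
    for y in ys:
      u,v=proj(im,[*(M.T@[x,y]+O),.17 if x==0 else .15]);c=cv2.getRectSubPix(im['color'],(1,1),(u,v))[0,0].astype(int);row.append((int(c.sum()/3),int(c[0]-c[2])))
    print(n,x);print(' '.join(f'{int(round(y*1000))}:{r[0]}/{r[1]}' for y,r in zip(ys,row) if (x==0 or y>.07 or abs(y)<.015)))
E
```

```text
case [-147.5  -70.5] 345.5 [ 1.1  0.  -0.5] -7.831860075105828e-05 12.95
before 0.06
-15:130/45 -12:131/46 -9:132/46 -6:134/47 -3:110/39 0:51/19 3:13/2 6:49/17 9:126/44 12:134/47 72:25/-3 75:20/-5 78:22/-4 81:21/-5 84:16/-4 87:20/-5 90:18/-5 93:17/-5 96:22/-8 99:28/-8 102:32/-9 105:33/-11 108:34/-14 111:40/-19 114:52/-19 117:55/-12 120:59/-4 123:71/1 126:78/3 129:84/5 132:90/8
before -0.045
-15:133/46 -12:133/47 -9:136/48 -6:140/48 -3:123/43 0:66/23 3:11/1 6:33/10 9:108/38 12:110/30 72:122/43 75:123/43 78:123/44 81:122/43 84:85/29 87:64/-2 90:65/-6 93:68/-5 96:68/-5 99:67/-4 102:67/-5 105:68/-5 108:68/-6 111:69/-5 114:68/-4 117:67/-4 120:69/-4 123:68/-5 126:69/-5 129:67/-7 132:66/-4
before 0
-120:122/29 -116:134/47 -112:134/47 -108:132/46 -104:132/46 -100:133/46 -96:136/47 -92:141/48 -88:143/50 -84:143/49 -80:136/48 -76:134/47 -72:135/48 -68:138/49 -64:138/49 -60:136/49 -56:136/23 -52:140/-17 -48:143/-18 -44:139/-18 -40:140/-17 -36:138/-18 -32:134/-17 -28:82/-13 -24:54/-7 -20:46/-6 -16:57/-7 -12:80/-11 -8:84/-9 -4:84/25 0:60/21 4:13/0 8:38/12 12:80/28 16:81/29 20:76/27 24:79/22 28:11
[... 863 characters left out ...]
 132:65/-5
after 0
-120:82/7 -116:49/0 -112:31/-14 -108:28/-15 -104:29/-18 -100:25/-15 -96:23/-12 -92:20/-12 -88:17/-12 -84:79/-13 -80:136/-18 -76:137/-19 -72:137/-18 -68:137/-18 -64:136/-18 -60:137/-18 -56:137/-18 -52:136/-18 -48:136/-18 -44:135/-17 -40:135/-17 -36:135/-17 -32:135/-16 -28:137/-17 -24:134/-18 -20:134/-18 -16:85/-13 -12:77/-10 -8:83/-6 -4:80/25 0:55/19 4:94/33 8:133/47 12:126/45 16:122/42 20:119/43 24:129/20 28:135/-18 32:129/-17 36:131/-16 40:133/-16 44:128/-17 48:135/-19 52:137/-18 56:130/-17 60:76/17 64:75/26 68:89/33 72:127/44 76:112/41 80:67/7 84:64/-5 88:63/-4 92:70/-6 96:139/-18 100:121/-16 104:66/-7 108:64/-5 112:66/-5 116:65/-5 120:66/-4 124:64/-6 128:65/-5 132:66/-4
```

```bash
python3 -c "from rig import *; print(sign_off())"
```

```text
the job is handed in; nothing more can be done
None
```

The draw latch is shut: after I let go, the top camera's pixel readings show the handle flat on the case and the lid pulled in by about 6 mm. The job was handed in at about 13 s, and I saw no sign of anything else on the table or case being touched.

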